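# Open the ratchet bar clamp

### The job

The glued block in the bar clamp is dry, so open the clamp: with the fingertips press down the release paddle on top of the sliding jaw and, keeping it pressed, push the jaw back along its bar all the way to the end stop, then let go so that the paddle springs up again. Leave the wooden block resting where it is at the fixed jaw, and leave the things lying around undisturbed; nothing needs gripping or lifting.

Things in the scene. Friction and masses are not known exactly. Their poses are not given: they have to be found in the camera images.
- clamp: steel bar clamp, 298 mm long, 84 mm wide, fixed to the bench. Origin on the bench. The bar (16 mm wide, top 24 mm high, saw teeth to 27.5 mm) lies along the clamp's y axis: fixed jaw (60 mm wide, 66 high, face at y = +110 mm) at the +y end, with a wooden rest (top 28 mm high) for the block; end stop (40 mm high, face at y = -128 mm) at the other. 'Back' means along the clamp's -y.
- jaw (a joint): sliding jaw, m: 0 = 37 mm from the fixed jaw, 0.085 = fully back at its stop. 112 mm long: face plate (60 mm wide, 66 high, 12 thick) in front, paddle behind it, back post at the rear. Friction about 4 N. With the paddle up it can go back at most 6 mm (ratchet), but always forward, to the block. Stays where it is left.
- paddle (a joint): release paddle, rad: 0 = up, 0.30 = fully down on its stop. Unpressed it may rest at up to 0.16, its nose on a saw tooth. Beyond 0.20 the ratchet is free. Springs up when let go. Pressing at paddle_pad takes about 3 N at first, 8 N fully down (9 mm travel there).
- paddle_pad (a point): middle of the top of the paddle's thumb pad: black ribbed plate 40 mm across the bar, 41 mm along it, level and 50 mm above the bench when fully up. It tips about a pivot 30 mm ahead (towards the fixed jaw) and 24 mm lower: the end by the back post goes down. Axes as the clamp's at paddle 0.
- jaw_post (a point): middle of the top front edge of the jaw's upright back post, 78 mm above the bench. The post is 44 mm wide, 14 mm thick. Its flat front face (towards the fixed jaw) starts here, 24 mm behind the middle of the raised pad and 28 mm higher; fingertips standing on the pad can push it back. Axes as the clamp's.
- jaw_face (a point): middle of the top edge of the sliding jaw's front face, 66 mm above the bench; the block stands between it and the fixed jaw.
- block_center (a point): centre of the loose pine block, 35 mm along the bar, 72 mm across it, 28 mm high, 60 g, lying on the wooden rest between the jaws, its top 56 mm above the bench.
- jar_lid: plain round pale jar lid, 41 mm across, 8 mm high, lying loose on the bench near its front edge; origin at its underside. Leave alone.
- clothes_peg: wooden spring clothes peg, 72x15x12 mm, loose on the bench near its front edge; origin at its underside. Leave alone.
- cotton_reel: wooden thread reel, 35 mm across, 42 mm high, standing to the left of the clamp; origin at its underside. Leave alone.

How it is judged (in metres and radians):
On the way, in this order (a step that is already met when the one before it is completed fails the run):
1. the release paddle is pressed down by the fingers, freeing the ratchet, with the jaw not yet pushed back (value of joint paddle above 0.19 rad and contact force between the fingers and clamp above 0.5 N and value of joint jaw below 0.06 m), for 0.1 s.
2. the jaw has been pushed back to its end stop (value of joint jaw above 0.08 m), for 0.1 s.
At the end, for the whole second after the job is handed in: The sliding jaw is at rest within 6 mm of its end stop, the paddle has sprung up (below 0.08 rad), the block lies within 12 mm of where it started, and jar lid, clothes peg and reel within 30 mm of theirs (value of joint jaw above 0.079 m and velocity of joint jaw between -0.01 and 0.01 m/s and value of joint paddle below 0.08 rad and distance of block_center from where it was at the start of the episode below 0.012 m and distance of each of jar_lid, clothes_peg, cotton_reel from where it was at the start of the episode below 0.03 m); the robot touches nothing.
It fails at once if the block is shoved or lifted off its rest (more than 12 mm) (distance of block_center from where it was at the start of the episode above 0.012 m).
It fails at once if a thing lying around is shoved or lifted (more than 30 mm) (distance of any of jar_lid, clothes_peg, cotton_reel from where it was at the start of the episode above 0.03 m).
It also fails if it takes over 35 s, if anything falls off the work surface, if the arm or the gripper's body presses on something with over 40 N, if the wrist force passes 120 N, or if a joint passes its speed limit or range.

### The arm

A 6-joint arm with a two-finger parallel gripper is mounted at the origin on a cart in front of the work surface, level with it; the furniture and walls round the work are solid. World frame = base frame: x ahead of the robot, y to its left, z up, the work surface at z = 0. Lengths are in m, angles in degrees, forces in N, time in s.
With the tool pointing down it reaches from about 0.375 to 0.9 m from the base axis. Payload 3.1 kg.
Tool frame: the origin (TCP) lies on the centre line of the jaws, within the pads' length; the fingertips stand 8 mm ahead of it and the grasp point (between the pads) lies 11 mm behind it (manip.tcp_to_tips is the distance from the TCP to the fingertips, in m); x points along the fingers, y is the direction in which the jaws open and shut, and the axes are right-handed (so a half turn about x gives the same grasp; the last joint's range is limited). The gripper opens to 87 mm and grips with 3 to 60 N. Pads are 19 mm wide; open, the fingers measure 117 mm over their backs; the gripper's body (75 mm by 190 mm) begins 51 mm behind the grasp point.
Start: joints at [-85.399, 30.224, 82.088, -0, 67.689, -10.227], TCP at [0.16, -0.604, 0.231] pointing down, gripper open.
Joint ranges: [-176.69, 176.69], [-43.24, 126.21], [12.49, 139.97], [-82, 262], [0, 151.66], [-163.58, 163.58]. Speed limits (degrees/s): [159.86, 159.86, 180, 180, 180, 180].

### API

Orientations are given as a 3x3 rotation matrix whose columns are the frame's x, y, z axes.
In Python, from workcell import manip, vision gives the robot as it stands.
- The arm moves only by the shell command python3 -m inch 'ROWS' [FORCE]. ROWS is text: rows parted by semicolons, each of 5 numbers parted by spaces: the shift along the tool's x, y, z in cm, then the turn about the tool's x in degrees, then the closure, from 0 (fully open) to 1 (shut). A call has 1 to 8 rows; each row is the pose to reach, as a shift and turn from the pose commanded when the call began, along the tool's axes at that moment; what a row does not reach only later rows make up. A row lasts 1/12 s, in which the tool goes at most 41.7 mm and 7.16 degrees, less where a joint would pass 70% of its speed; a pose out of reach is approached as far as the arm can. A call with a gripper value outside its range is refused whole. The fingers move at their own pace and stop on an object; FORCE is the grip in N (left out, the last holds). Time passes only in rows, so rows that repeat a pose let the fingers close. It gives the time, the measured TCP pose, the force and the opening at its end, in the units of the state.
- manip.sense(): the state, without advancing time (a new reading comes with each control period).
- vision.capture(name): name is "scene" or "side" or "wrist"; returns the picture (480x640x3 uint8, blue, green, red); there is no depth.
- vision.camera_info(name): a dict with "vfov" (degrees; the focal length in pixels is half the picture's height over the tangent of half this angle, whatever the lens; pixels are square), "cx", "cy" (the principal point, pixels), "D" ([k1, k2, p1, p2, k3] as OpenCV has them; the pictures are not rectified), "world_from_camera" (4x4, takes a point from camera to world coordinates); the wrist camera has in their place "hand_eye" (4x4, takes a point from camera to tool coordinates, whose origin is the TCP and whose axes are the tool frame's). Camera axes: x right, y down, z forward; pixel columns grow to the right and rows downward; lengths in m; the calibration is good to about 2 mm. A picture is of the moment at which its call begins: read the wrist's pose just before it. camera_info takes no time and is no camera call.
- manip.close_job(): hands the job in, once; it reports no verdict.
The state is a dict: "time": time; "joint_positions": joint angles; "joint_vel": joint speeds; "joint_efforts": joint torques, N m; "tool_pos": TCP position; "ee_rot": TCP orientation; "force": force on the tool from outside, world axes, zero at the start; "wrist_torque": the same for the moment, N m; "width": finger opening in m.
Only numpy, scipy, OpenCV 4.12 (cv2) and the standard library are available. Lean on these libraries where they do the work, as an engineer would, in place of code of your own. Each camera call takes 0.05 s, during which the arm holds its last target.

## Working session

There is one attempt and no reset: what is moved stays moved. The work goes in short steps, Python scripts to look and compute and a shell command to move; the robot and the scene stay as the last step left them, time stands still between calls to the robot, and variables do not carry over. Pictures are saved under pics/ and viewed, and the job is handed in when it is done.

```bash
mkdir -p pics; ls
python3 - <<'E'
from workcell import manip, vision
import cv2, numpy as np
np.set_printoptions(precision=4,suppress=True)
s=manip.sense(); print(s['time'],s['tool_pos'],np.array(s['ee_rot']),s['force'],s['width'],manip.tcp_to_tips)
for n in ['scene','side','wrist']:
    cv2.imwrite(f'pics/{n}0.png',vision.capture(n)); print(n,vision.camera_info(n))
E
```

```text
pics
0.0 [ 0.1599 -0.6034  0.2295] [[-0.0002  0.2559 -0.9667]
 [ 0.0022 -0.9667 -0.2559]
 [-1.     -0.0022 -0.0004]] [ 0.1531 -0.1002  0.1063] 0.08676823290131937 0.008
scene {'vfov': 43.928772568370505, 'cx': 318.39173955393795, 'cy': 246.51843678803775, 'D': array([0.0013, 0.    , 0.    , 0.    , 0.    ]), 'world_from_camera': array([[-0.8198, -0.3928,  0.4166,  0.0952],
       [-0.5725,  0.5773, -0.5823,  0.9022],
       [-0.0118, -0.7159, -0.6981,  0.7257],
       [ 0.    ,  0.    ,  0.    ,  1.    ]])}
side {'vfov': 44.097140044060204, 'cx': 319.39888896282116, 'cy': 249.3627326529953, 'D': array([-0.0654,  0.    ,  0.    ,  0.    ,  0.    ]), 'world_from_camera': array([[ 0.9999, -0.0128,  0.0071,  0.4399],
       [-0.0137, -0.652 ,  0.7581, -0.5071],
       [-0.005 , -0.7581, -0.6521,  0.8641],
       [ 0.    ,  0.    ,  0.    ,  1.    ]])}
wrist {'vfov': 64.50141010221965, 'cx': 315.38927475946815, 'cy': 239.87001892059482, 'D': array([-0.0325,  0.    ,  0.    ,  0.    ,  0.    ]), 'hand_eye': array([[ 0.001 , -0.2642,  0.9645, -0.1541],
       [ 1.    ,  0.001 , -0.0008,  0.0004],
       [-0.0008,  0.9645,  0.2642, -0.0725],
       [ 0.    ,  0.    ,  0.    ,  1.    ]])}
```

View pics/scene0.png

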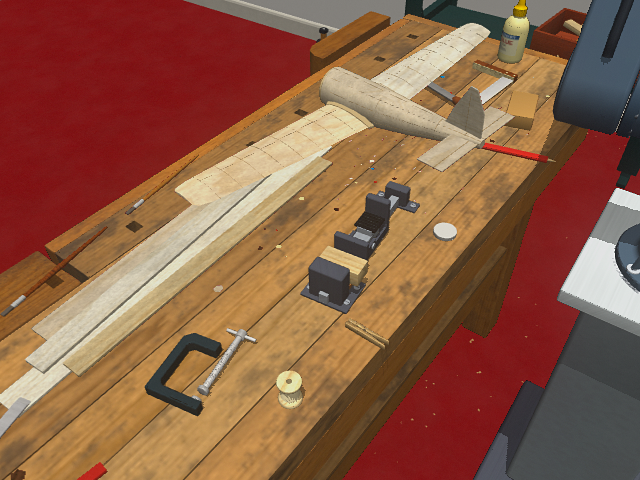

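View pics/side0.png

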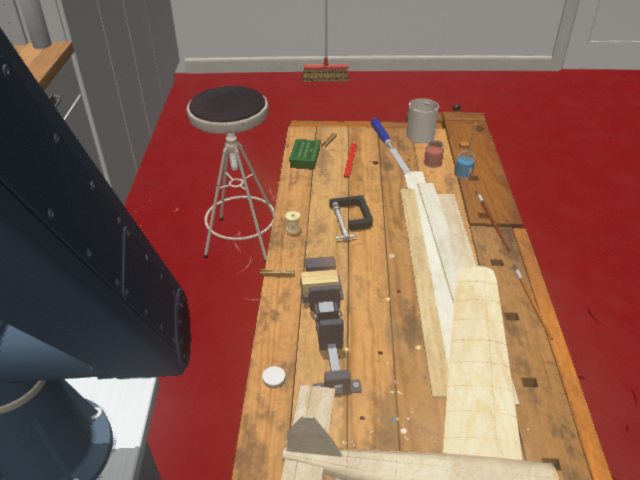

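View pics/wrist0.png

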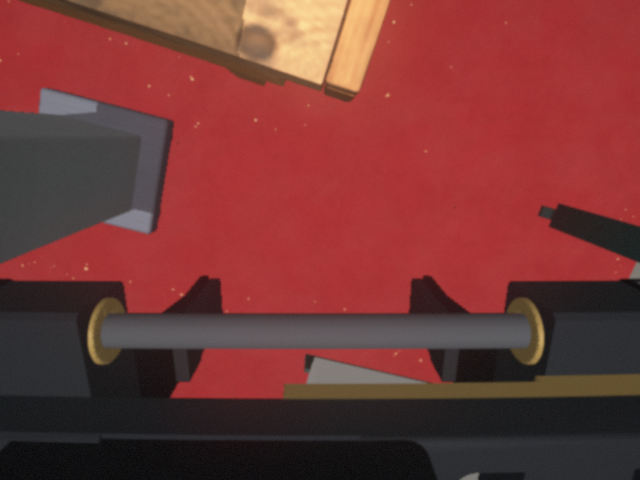

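The scene view shows the fixed jaw near (330,280), the sliding jaw at (350-390,200-240) and the end stop near (400,195). The lid is at (445,231), the peg at (366,334) and the reel at (289,388). Next I'll enlarge both views.

Run:
```python
import cv2
a=cv2.imread('pics/scene0.png')[170:320,290:430]; cv2.imwrite('pics/sc_z.png',cv2.resize(a,None,fx=4,fy=4,interpolation=cv2.INTER_CUBIC))
a=cv2.imread('pics/side0.png')[250:400,250:400]; cv2.imwrite('pics/si_z.png',cv2.resize(a,None,fx=4,fy=4,interpolation=cv2.INTER_CUBIC))
```

```text
(no output)
```

View pics/sc_z.png

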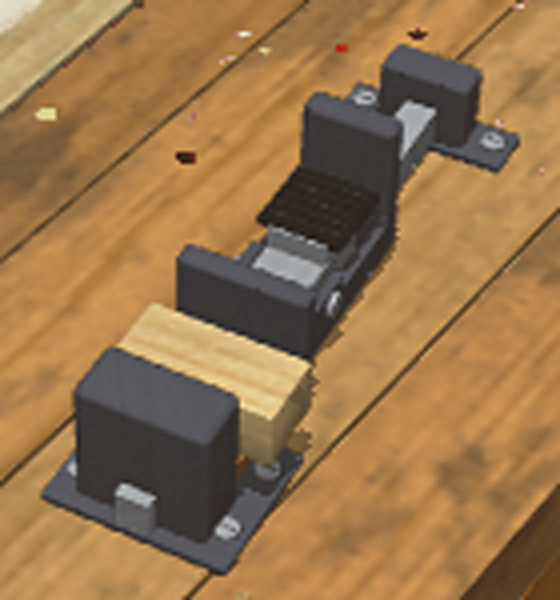

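View pics/si_z.png

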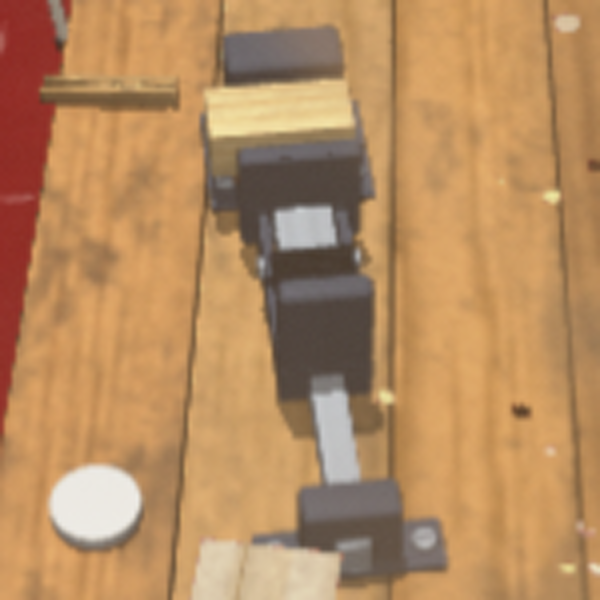

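The zoomed scene view shows the pad corners (zoom px) at (258,217), (300,165), (382,198) and (345,250). The post top is around (305-403,95-135). I'll cast these points onto planes at their known heights.

```bash
cat > h.py <<'E'
import cv2, numpy as np
from workcell import manip, vision
np.set_printoptions(precision=4,suppress=True)
def ray(n,px,s=None):
    c=vision.camera_info(n); f=240/np.tan(np.radians(c['vfov']/2))
    K=np.array([[f,0,c['cx']],[0,f,c['cy']],[0,0,1]])
    u=cv2.undistortPoints(np.array(px,float).reshape(-1,1,2),K,np.array(c['D']))[:,0]
    d=np.c_[u,np.ones(len(u))]
    if n=='wrist':
        T=np.eye(4);T[:3,:3]=s['ee_rot'];T[:3,3]=s['tool_pos'];M=T@np.array(c['hand_eye'])
    else: M=np.array(c['world_from_camera'])
    return M[:3,3],d@M[:3,:3].T
def plane(n,px,z,s=None):
    o,d=ray(n,px,s); return o+d*((z-o[2])/d[:,2])[:,None]
E
python3 - <<'E'
from h import *
sc=lambda L:[(x/4+290-.4,y/4+170-.4) for x,y in L]
si=lambda L:[(x/4+250-.4,y/4+250-.4) for x,y in L]
def p(t,n,L,z): print(t,(plane(n,sc(L) if n=='scene' else si(L),z)).tolist().__repr__() if 0 else plane(n,sc(L) if n=='scene' else si(L),z)[:,:2].tolist())
np.set_printoptions(precision=3)
def p(t,n,L,z):
    print(t,n,np.round(plane(n,(sc if n=='scene' else si)(L),z)[:,:2],4).tolist())
p('post front edge','scene',[(305,108),(392,135)],.078)
p('post back edge','scene',[(318,94),(404,120)],.078)
p('pad','scene',[(258,217),(300,167),(382,198),(345,250)],.048)
p('face plate front edge','scene',[(178,260),(310,302)],.066)
p('fixed back top edge','scene',[(78,385),(222,440)],.066)
p('fixed face top edge','scene',[(112,352),(239,398)],.066)
p('block near edge top','scene',[(155,305),(313,370)],.056)
p('stop face top','scene',[(383,62),(470,90)],.04)
p('post top rear','side',[(278,292),(372,292)],.078)
p('post top front','side',[(278,278),(370,276)],.078)
p('faceplate top rear','side',[(238,158),(362,155)],.066)
p('fixed back','side',[(225,35),(342,30)],.066)
p('stop top front','side',[(302,487),(398,483)],.04)
p('block top front?','side',[(206,92),(349,82),(355,122),(208,138)],.056)
p('stop base plate','side',[(445,520),(445,568)],.004)
E
```

```text
post front edge scene [[0.4846, 0.2167], [0.445, 0.2113]]
post back edge scene [[0.4849, 0.2055], [0.4457, 0.2]]
pad scene [[0.481, 0.2577], [0.4833, 0.2203], [0.4437, 0.2178], [0.44, 0.2547]]
face plate front edge scene [[0.4836, 0.315], [0.4267, 0.3058]]
fixed back top edge scene [[0.4763, 0.3949], [0.415, 0.3877]]
fixed face top edge scene [[0.4757, 0.3729], [0.4215, 0.3659]]
block near edge top scene [[0.4824, 0.3333], [0.4107, 0.3287]]
stop face top scene [[0.4951, 0.128], [0.4522, 0.1236]]
post top rear side [[0.4452, 0.2069], [0.487, 0.2062]]
post top front side [[0.4453, 0.2154], [0.4866, 0.2158]]
faceplate top rear side [[0.4273, 0.3044], [0.4868, 0.3053]]
fixed back side [[0.4207, 0.3934], [0.4802, 0.3961]]
stop top front side [[0.4543, 0.1283], [0.4958, 0.1296]]
block top front? side [[0.4111, 0.3619], [0.4829, 0.3679], [0.4848, 0.3388], [0.4124, 0.3288]]
stop base plate side [[0.5181, 0.1366], [0.5164, 0.1109]]
```

```bash
python3 - <<'E'
from h import *
def tri(a,b):
    o1,d1=ray('scene',[a]);o2,d2=ray('side',[b]);d1=d1[0];d2=d2[0]
    A=np.c_[d1,-d2];t=np.linalg.lstsq(A,o2-o1,rcond=None)[0]
    p,q=o1+t[0]*d1,o2+t[1]*d2; return (p+q)/2,np.linalg.norm(p-q)
for z in (0,.06,.12): print(z,plane('scene',[(435,155),(471,88),(340,75),(480,140),(400,110)],z)[:,:2].tolist(), plane('side',[(312,390),(312,420),(340,455)],z)[:,:2].tolist())
print(tri((471,88),(303,418)))
E
python3 - <<'E'
import cv2
a=cv2.imread('pics/scene0.png')[60:210,380:560]; cv2.imwrite('pics/sc_f.png',cv2.resize(a,None,fx=4,fy=4,interpolation=cv2.INTER_CUBIC))
a=cv2.imread('pics/side0.png')[360:480,250:400]; cv2.imwrite('pics/si_f.png',cv2.resize(a,None,fx=4,fy=4,interpolation=cv2.INTER_CUBIC))
E
```

```text
0 [[0.48407995667188963, -0.06058616775135972], [0.5373047160527303, -0.35277402019264215], [0.8323566942724285, -0.23211699040900702], [0.4297778373558314, -0.16259097520383525], [0.6294742970000584, -0.17265667741305246]] [[0.43113083713962325, 0.11871294578552471], [0.43084957034036175, 0.05758971811189417], [0.4754065827332078, -0.008337781824210522]]
0.06 [[0.4519260262254663, 0.01901424480857372], [0.5007502707485169, -0.24901611024068693], [0.7714079514818555, -0.13833475828887742], [0.40211349569552135, -0.07455701261977099], [0.5852994581964053, -0.08379050304182356]] [[0.43173811003511453, 0.07526173174494732], [0.4314763728852166, 0.018382571297064887], [0.4729395866818326, -0.04296727866204031]]
0.12 [[0.4197720957790429, 0.09861465736850716], [0.4641958254443035, -0.14525820028873193], [0.7104592086912824, -0.04455252616874805], [0.37444915403521134, 0.013476949964292939], [0.5411246193927521, 0.005075671329405229]] [[0.43234538293060576, 0.031810517704370045], [0.4321031754300715, -0.0208245755177644], [0.47047259063045743, -0.07759677549987015]]
(array([ 0.4256, -0.0512,  0.1744]), np.float64(0.010509308735928317))
```

View pics/sc_f.png

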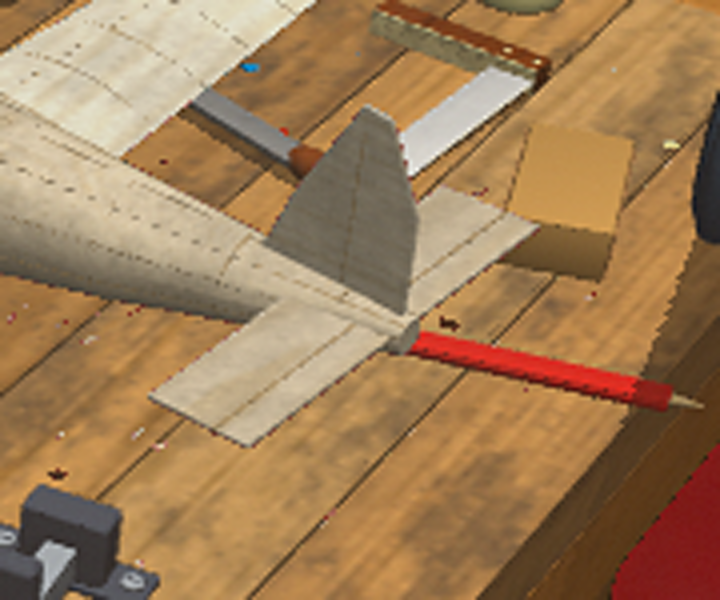

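View pics/si_f.png

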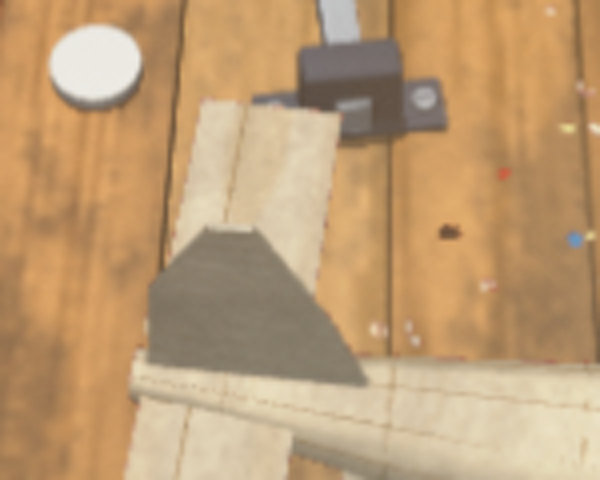

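```bash
cat >> h.py <<'E'
def tri(a,b):
    o1,d1=ray('scene',[a]);o2,d2=ray('side',[b]);d1=d1[0];d2=d2[0]
    t=np.linalg.lstsq(np.c_[d1,-d2],o2-o1,rcond=None)[0]
    p,q=o1+t[0]*d1,o2+t[1]*d2; return (p+q)/2,np.linalg.norm(p-q)
E
python3 - <<'E'
from h import *
for a,b in [((417.5,159.5),(334.5,388)),((442,171),(300.75,385)),((471,86),(314.5,417.5)),((478,89.5),(302,417))]: print(tri(a,b))
# post mid top front by triangulation (px from zooms)
print(tri((290+305/4,170+107/4),(250+371/4,250+278/4)), tri((290+393/4,170+134/4),(250+278/4,250+278/4)))
E
```

```text
(array([0.4665, 0.0678, 0.0738]), np.float64(0.003437496418387257))
(array([0.4127, 0.0747, 0.0742]), np.float64(0.0020794174395557625))
(array([ 0.4345, -0.0544,  0.1764]), np.float64(0.0032008308547730015))
(array([ 0.4186, -0.0521,  0.1751]), np.float64(0.001269181725051921))
(array([0.4864, 0.2146, 0.0762]), np.float64(0.002786477152870024)) (array([0.4447, 0.2125, 0.0793]), np.float64(0.0028350103845913893))
```

Post front-edge midpoint is about (0.4655, 0.2136, 0.078), and both views agree within 3 mm. The clamp's yaw is about 6°. The nearby tail fin tops out at z = 0.176, at (0.43, -0.05), so I'll travel with the TCP at z ≥ 0.26.

```bash
cat > go.py <<'E'
import sys
from h import *
# remaining shift to target in cm in tool axes, and turn so tool z -> clamp -y
s=manip.sense();R=np.array(s['ee_rot']);t=np.array(list(map(float,sys.argv[1:4])))
yaw=np.radians(6); zt=np.array([np.sin(yaw),-np.cos(yaw),0])
v=R.T@zt; turn=np.degrees(np.arctan2(-v[1],v[2]))
print('t',s['time'],'pos',s['tool_pos'],'F',s['force'],'w',s['width'],'shift cm',R.T@(t-s['tool_pos'])*100,'turn',turn,'J',np.array(s['joint_positions']))
E
python3 go.py 0.40 -0.25 0.27
```

```text
t 0.15 pos [ 0.1599 -0.6036  0.2298] F [ 0.1988  0.2792 -0.3338] w 0.08686624580706499 shift cm [ -3.9659 -28.0475 -32.259 ] turn -81.1712593390346 J [-85.3987  30.266   82.1395  -0.002   67.6883 -10.2267]
```

```bash
python3 -m inch '-1.5 -1.5 -1.8 -6 0.5; -2.5 -4 -4.4 -13 1; -3 -6.5 -7.2 -20 1; -4 -9 -10 -27 1; -4 -11.5 -13 -34 1; -4 -14 -15.8 -41 1; -4 -16.5 -18.6 -48 1; -4 -19 -21.4 -55 1' 20; python3 go.py 0.41 -0.18 0.27
```

```text
time: 0.82
tool_pos: [0.3188, -0.3639, 0.2705]
ee_rot: [[0.0, 0.941, -0.34], [0.0, -0.34, -0.941], [-1.0, -0.0, -0.0]]
force: [0.6, 0.1, 0.3]
width: 0.0418
t 0.8167 pos [ 0.3188 -0.3639  0.2705] F [0.5715 0.1289 0.2854] w 0.0417957887545747 shift cm [  0.0555   2.3326 -20.3978] turn -25.852988937306737 J [-62.0512  16.3458  98.9358   0.0079  64.7263 -42.2016]
```

```bash
python3 -m inch '0 0.3 -2.5 -6 1; 0 0.6 -5.5 -12 1; 0 0.9 -8.5 -18 1; 0 1.2 -11.5 -24 1; 0 1.6 -14.5 -26 1; 0 1.9 -17 -26 1; 0 2.2 -19.5 -26 1; 0 2.3 -20.4 -26 1'; python3 go.py 0.464 0.228 0.27
```

```text
time: 1.48
tool_pos: [0.4106, -0.1792, 0.2704]
ee_rot: [[-0.0, 0.995, 0.104], [0.002, 0.104, -0.995], [-1.0, -0.0, -0.002]]
force: [0.6, 0.3, -0.3]
width: 0.0012
t 1.4833 pos [ 0.4106 -0.1792  0.2704] F [ 0.6035  0.3079 -0.3351] w 0.0011623348358478442 shift cm [  0.1047   9.5528 -39.9465] turn -0.02272274393889707 J [-37.9721  13.3797 103.4055   0.0708  63.2845 -43.9813]
```

```bash
python3 -m inch '0 0.8 -3 0 1; 0 1.6 -6.5 0 1; 0 2.5 -10.2 0 1; 0 3.4 -14 0 1; 0 4.3 -17.8 0 1; 0 5.2 -21.6 0 1; 0 6.1 -25.4 0 1; 0 7 -29 0 1' && python3 -m inch '0 0.8 -3.5 0 1; 0 1.6 -7 0 1; 0 2.2 -9.5 0 1; 0 2.5 -10.8 0 1; 0 2.5 -10.8 0 1; 0 2.5 -10.8 0 1'; python3 go.py 0.464 0.228 0.12
python3 - <<'E'
from h import *
cv2.imwrite('pics/w1.png',vision.capture('wrist')); cv2.imwrite('pics/sc1.png',vision.capture('scene'))
E
```

```text
time: 2.15
tool_pos: [0.4503, 0.115, 0.2706]
ee_rot: [[0.0, 0.995, 0.102], [-0.0, 0.102, -0.995], [-1.0, 0.0, 0.0]]
force: [0.5, 0.1, -0.0]
width: 0.0005
time: 2.65
tool_pos: [0.4641, 0.2233, 0.2702]
ee_rot: [[-0.001, 0.995, 0.103], [-0.001, 0.103, -0.995], [-1.0, -0.001, 0.001]]
force: [0.4, -0.1, -0.7]
width: 0.0004
t 2.65 pos [0.4641 0.2233 0.2702] F [ 0.4287 -0.104  -0.7057] w 0.0004040843879409097 shift cm [15.018   0.0442 -0.4788] turn -0.07679914073507879 J [13.2791 18.9641 94.8675 -0.0514 66.2162  7.3766]
```

View pics/w1.png

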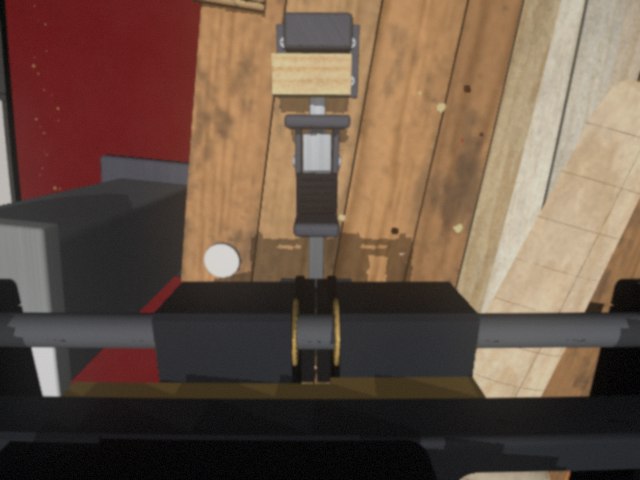

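View pics/sc1.png

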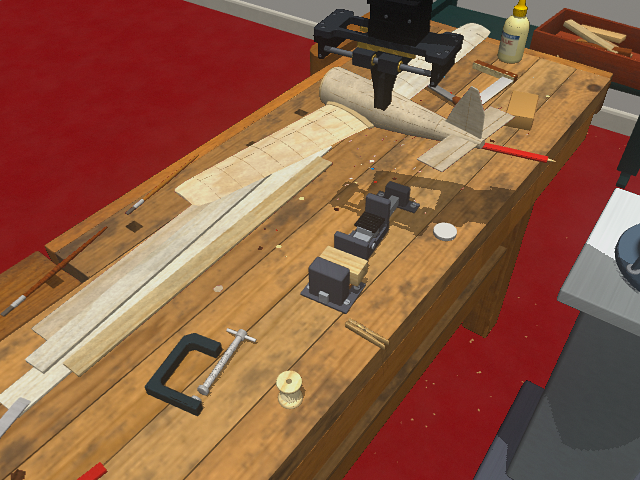

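The wrist view shows the clamp running straight up the image at column 317. The post top is at about (297-339, 224-236), and the pad is at (298-337, 175-224). I'll cross-check the post and clamp yaw from this view.

Run:
```python
import cv2
a=cv2.imread('pics/w1.png')[100:250,260:380]; cv2.imwrite('pics/w1z.png',cv2.resize(a,None,fx=4,fy=4,interpolation=cv2.INTER_CUBIC))
```

```text
(no output)
```

View pics/w1z.png

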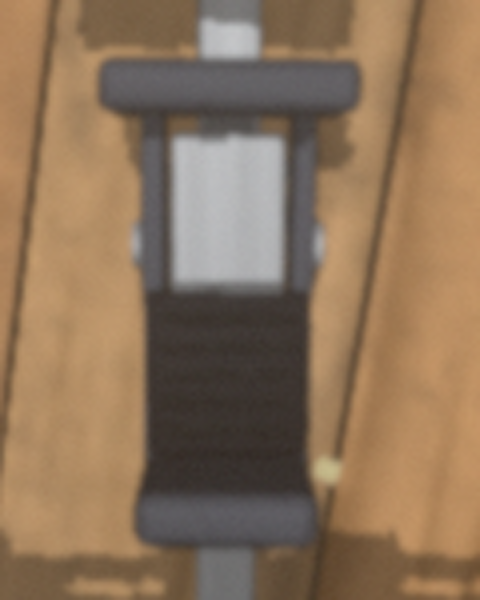

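```bash
python3 - <<'E'
from h import *
s=manip.sense()
w=lambda L:[(x/4+260-.4,y/4+100-.4) for x,y in L]
for n,L,z in [('post front',[(140,493),(316,493)],.078),('post back',[(140,542),(316,542)],.078),('faceplate front',[(102,62),(358,62)],.066),('pad front',[(150,292),(307,292)],.050),('bar',[(229,20),(227,590)],.024)]:
    print(n,plane('wrist',w(L),z,s)[:,:2].tolist())
E
python3 go.py 0.4640 0.228 0.1
```

```text
post front [[0.44559294983184694, 0.21402761778579893], [0.4864264571860472, 0.2182090395811152]]
post back [[0.44662428246461716, 0.20226310639955616], [0.48781382209801927, 0.20648238907758362]]
faceplate front [[0.42795184579710627, 0.3093449208804787], [0.485221872962027, 0.3151952422131173]]
pad front [[0.4426715539836413, 0.2577946081264434], [0.4807179924470038, 0.261685686430146]]
bar [[0.4552237790996535, 0.3243545636662314], [0.4698806935768824, 0.1768492895924115]]
t 2.75 pos [0.4641 0.2223 0.2703] F [ 1.112  -0.2138 -0.4784] w 0.0003597346966039042 shift cm [17.0296  0.0636 -0.58  ] turn -0.21338121824277964 J [13.1615 18.9168 94.9224 -0.0416 66.2148  7.3917]
```

All three views agree: the wrist puts the post front at (0.466, 0.216) and the clamp's yaw at 5.7°. I'll stand 14 mm ahead of that face and come down to 10 mm above the pad.

```bash
python3 -m inch '2 0 -0.75 0 1; 5 0 -0.75 0 1; 8.5 0 -0.75 0 1; 12 0 -0.75 0 1; 15.5 0 -0.75 0 1; 18.5 0 -0.75 0 1; 20 0 -0.75 0 1; 20 0 -0.75 0 1'; python3 go.py 0.4645 0.230 0.050
python3 - <<'E'
from h import *
a=vision.capture('scene')[140:290,290:490]
cv2.imwrite('pics/sc2.png',cv2.resize(a,None,fx=4,fy=4,interpolation=cv2.INTER_CUBIC))
E
```

```text
time: 3.42
tool_pos: [0.4612, 0.2286, 0.0674]
ee_rot: [[-0.008, 0.995, 0.099], [-0.002, 0.099, -0.995], [-1.0, -0.008, 0.001]]
force: [-0.5, 0.5, 0.2]
width: 0.0006
t 3.4167 pos [0.4612 0.2286 0.0674] F [-0.4683  0.4936  0.2386] w 0.0006272475440898409 shift cm [ 1.741   0.3509 -0.1051] turn -0.3014101579576675 J [ 13.9263  36.9973 105.0075  -0.0269  38.446    8.2486]
```

View pics/sc2.png

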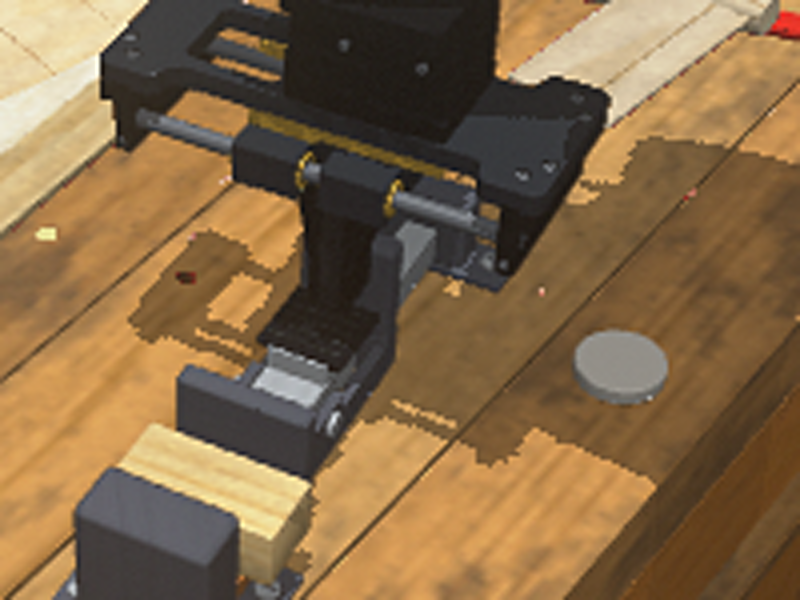

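The closed fingers stand above the pad, just ahead of the post. Now I'll press down slowly.

```bash
python3 -m inch '0.4 0 0 0 1; 0.7 0.1 0 0 1; 1 0.1 0 0 1; 1.2 0.1 0 0 1; 1.3 0.1 0 0 1; 1.3 0.1 0 0 1'; python3 go.py 0.4645 0.230 0.050
```

```text
time: 3.97
tool_pos: [0.4646, 0.2311, 0.0578]
ee_rot: [[0.0, 0.995, 0.102], [0.0, 0.102, -0.995], [-1.0, 0.001, -0.0]]
force: [0.2, 0.0, 0.0]
width: 0.0007
t 3.9667 pos [0.4646 0.2311 0.0578] F [0.2452 0.0086 0.0427] w 0.0006748803057070963 shift cm [ 0.7825 -0.0175  0.1065] turn -0.16177282201256848 J [ 14.0935  38.0854 105.0061  -0.0005  36.8796   8.2557]
```

```bash
python3 -m inch '0.2 0 0 0 1; 0.4 0 0 0 1; 0.6 0 0 0 1; 0.7 0 0 0 1; 0.7 0 0 0 1'; python3 go.py 0.4645 0.230 0.048
```

```text
time: 4.38
tool_pos: [0.4648, 0.2304, 0.0514]
ee_rot: [[0.001, 0.995, 0.102], [-0.001, 0.102, -0.995], [-1.0, 0.001, 0.001]]
force: [-1.0, -3.9, 8.5]
width: 0.0004
t 4.3833 pos [0.4648 0.2304 0.0514] F [-0.9837 -3.892   8.4924] w 0.0004093683942793587 shift cm [ 0.3353 -0.0385  0.0345] turn -0.1193836190274455 J [ 14.0482  38.7775 105.1492  -0.1113  36.0377   8.2576]
```

```bash
python3 -m inch '0.1 0 0 0 1; 0.2 0 0 0 1; 0.2 0 0 0 1'; python3 go.py 0.4645 0.230 0.048
python3 - <<'E'
from h import *
a=vision.capture('scene')[140:290,290:490]
cv2.imwrite('pics/sc3.png',cv2.resize(a,None,fx=4,fy=4,interpolation=cv2.INTER_CUBIC))
E
```

```text
time: 4.63
tool_pos: [0.4649, 0.2304, 0.0504]
ee_rot: [[0.001, 0.995, 0.102], [-0.001, 0.102, -0.995], [-1.0, 0.001, 0.001]]
force: [-2.0, -4.2, 14.7]
width: 0.0001
t 4.6333 pos [0.4649 0.2304 0.0504] F [-1.9909 -4.1836 14.6537] w 0.0001455129527435443 shift cm [ 0.2356 -0.0479  0.0348] turn -0.1187019847163552 J [ 14.0493  38.882  105.1789  -0.1189  35.8729   8.2644]
```

View pics/sc3.png

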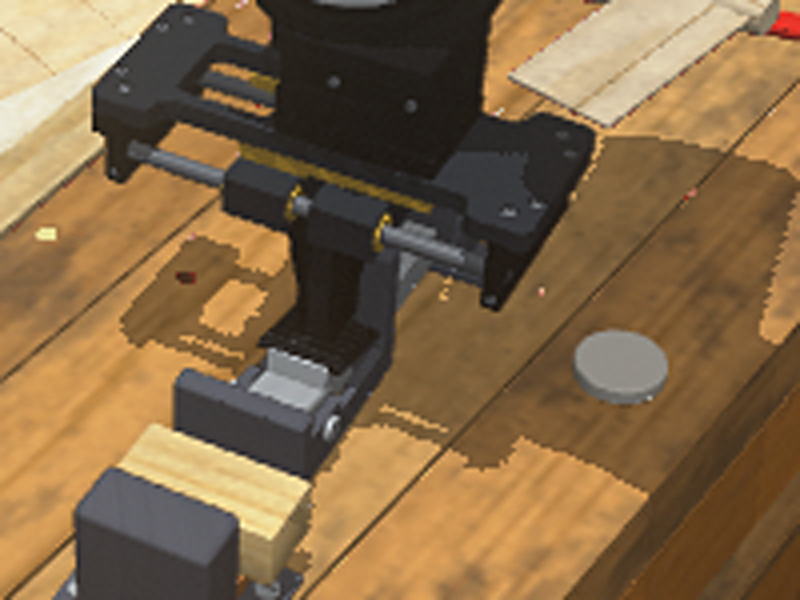

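The force rose to 14.7 N at a tip height of 42.4 mm, so the paddle is on its stop. The pad looks tipped down and the jaw hasn't moved back. Next I'll push back, adding a little down-travel for the slide along the tilted pad.

```bash
python3 -m inch '0.1 0 0.3 0 1; 0.15 0 0.6 0 1; 0.2 0 1 0 1; 0.2 0 1.5 0 1; 0.2 0 2.2 0 1; 0.2 0 2.9 0 1; 0.2 0 3.6 0 1; 0.2 0 3.6 0 1'; python3 go.py 0.474 0.14 0.048
python3 - <<'E'
from h import *
a=vision.capture('scene')[140:290,290:490]
cv2.imwrite('pics/sc4.png',cv2.resize(a,None,fx=4,fy=4,interpolation=cv2.INTER_CUBIC))
E
```

```text
time: 5.35
tool_pos: [0.4685, 0.195, 0.0498]
ee_rot: [[0.002, 0.995, 0.101], [0.0, 0.101, -0.995], [-1.0, 0.002, -0.0]]
force: [-5.2, -1.5, 26.2]
width: 0.0008
t 5.35 pos [0.4685 0.195  0.0498] F [-5.2127 -1.4531 26.1944] w 0.0008016538906061132 shift cm [ 0.1738 -0.0081  5.5314] turn -0.18595403090109133 J [  9.9649  38.4917 106.9082   0.0095  34.4694   4.143 ]
```

View pics/sc4.png

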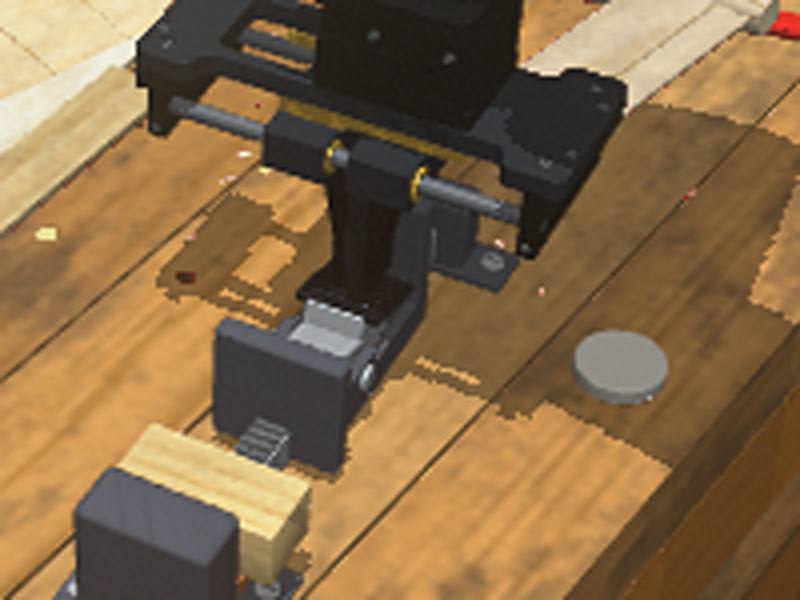

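The jaw is riding back with the paddle held down, and the block hasn't moved. I'll carry on to the stop.

```bash
python3 -m inch '0 0 0.6 0 1; 0 0 1.3 0 1; 0 0 2.1 0 1; 0 0 2.9 0 1; 0 0 3.7 0 1; 0 0 4.4 0 1; 0 0 5 0 1; 0 0 5.2 0 1'; python3 go.py 0.474 0.14 0.048
```

```text
time: 6.07
tool_pos: [0.4721, 0.1592, 0.0498]
ee_rot: [[0.003, 0.996, 0.084], [0.024, 0.084, -0.996], [-1.0, 0.005, -0.024]]
force: [-8.9, 90.5, 23.4]
width: 0.0003
t 6.0667 pos [0.4721 0.1592 0.0498] F [-8.8707 90.4518 23.4245] w 0.0003185746913890136 shift cm [0.1363 0.0276 1.9343] turn -1.1796944370731595 J [  4.9186  38.0667 108.5857   2.5229  33.0943  -2.016 ]
```

There's 90 N along the bar at y = 0.159, earlier than I expected. I'll relax the push at once, then look.

```bash
python3 -m inch '0 0 -0.8 0 1; 0 0 -1.4 0 1; 0 0 -1.4 0 1'; python3 go.py 0.474 0.14 0.048
python3 - <<'E'
from h import *
a=vision.capture('scene')[140:290,290:490]
cv2.imwrite('pics/sc5.png',cv2.resize(a,None,fx=4,fy=4,interpolation=cv2.INTER_CUBIC))
a=vision.capture('side')[240:420,220:440]
cv2.imwrite('pics/si5.png',cv2.resize(a,None,fx=3.3,fy=3.3,interpolation=cv2.INTER_CUBIC))
E
```

```text
time: 6.32
tool_pos: [0.4721, 0.1601, 0.0492]
ee_rot: [[0.003, 0.995, 0.104], [0.001, 0.104, -0.995], [-1.0, 0.003, -0.001]]
force: [-3.9, 4.2, 23.4]
width: 0.0004
t 6.3167 pos [0.4721 0.1601 0.0492] F [-3.907   4.2023 23.4431] w 0.00039463237792285275 shift cm [ 0.1209 -0.0183  2.0234] turn -0.0045447994877913815 J [  5.8407  38.2106 108.2513   0.095   33.3659  -0.2341]
```

View pics/sc5.png

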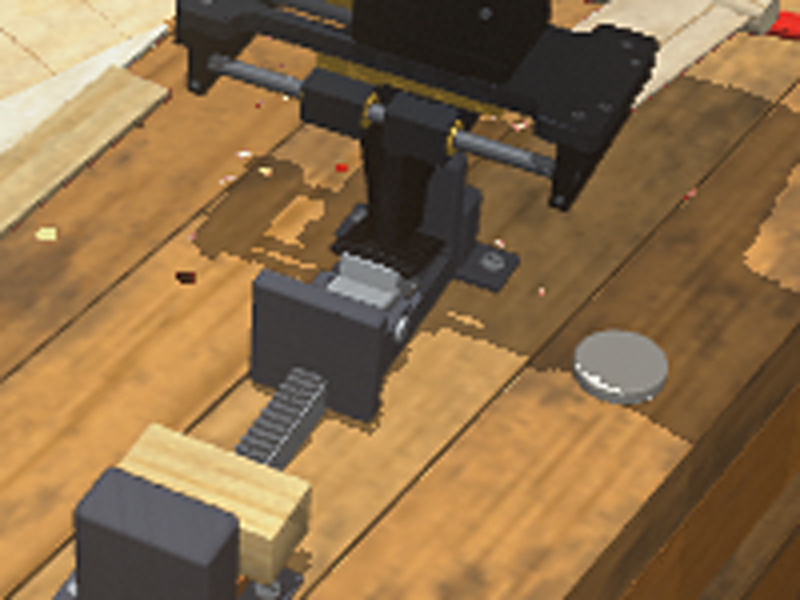

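View pics/si5.png

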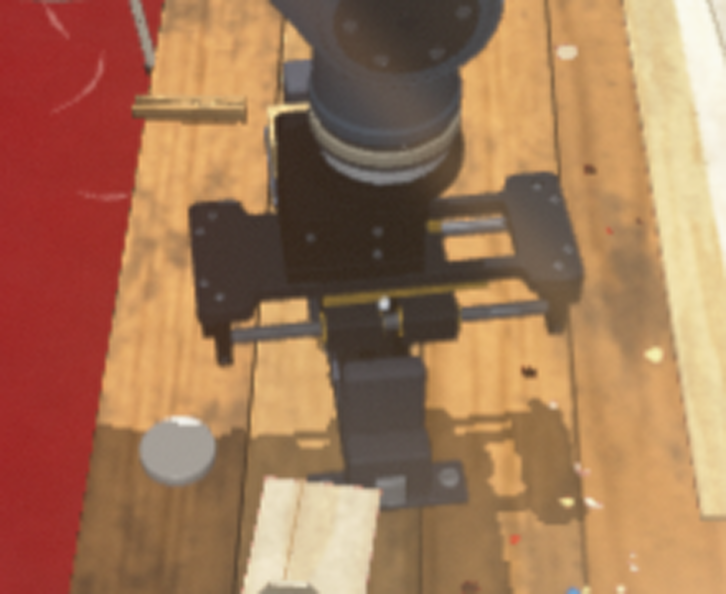

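The jaw's post now looks to be against the end stop. That makes sense if the jaw started about 21 mm open (58 mm gap). I'll verify this with numbers.

Run:
```python
from h import *
sc=lambda L:[(x/4+290-.4,y/4+140-.4) for x,y in L]
si=lambda L:[(x/3.3+220-.4,y/3.3+240-.4) for x,y in L]
f=plane('scene',sc([(254,283),(379,329)]),.066)[:,:2].mean(0); x=plane('scene',sc([(112,472),(239,518)]),.066)[:,:2].mean(0)
b=np.array([-.102,.9948]); print(f,x,'jaw=',np.dot(x-f,b)-.037)
print('stop y',plane('side',si([(348,432),(430,430)]),.04)[:,:2],'post rear',plane('side',si([(345,372),(424,372)]),.078)[:,:2])
```

```text
[0.4613 0.2448] [0.4486 0.3694] jaw= 0.08820977172758562
stop y [[0.4543 0.1301]
 [0.4972 0.1306]] post rear [[0.4529 0.1391]
 [0.4934 0.1383]]
```

The jaw measures 0.088 m (0.085 is the stop), the post meets the stop within error, and the block and loose things haven't moved. I'll lift straight up with the light backward bias kept.

```bash
python3 -m inch '0 0 0.1 0 1; 0 0 0.1 0 1; -0.4 0 0.1 0 1; -0.8 0 0.1 0 1; -1.2 0 0.1 0 1; -1.8 0 0 0 1; -2.6 0 -0.2 0 1; -4 0 -0.3 0 1'; python3 -m inch '-2 0 0 0 1; -5 0 0 0 1; -8 0 0 0 1; -11 0 0 0 1; -13 0 0 0 1; -14 0 0 0 1; -14 0 0 0 1; -14 0 0 0 1';  python3 go.py 0.474 0.14 0.048
python3 - <<'E'
from h import *
a=vision.capture('scene')
cv2.imwrite('pics/sc6f.png',a)
a=a[140:290,290:490]
cv2.imwrite('pics/sc6.png',cv2.resize(a,None,fx=4,fy=4,interpolation=cv2.INTER_CUBIC))
cv2.imwrite('pics/w6.png',vision.capture('wrist'))
E
```

```text
time: 7.08
tool_pos: [0.4707, 0.1607, 0.086]
ee_rot: [[-0.003, 0.995, 0.103], [-0.0, 0.103, -0.995], [-1.0, -0.003, 0.0]]
force: [0.9, 0.4, 0.8]
width: 0.0003
time: 7.75
tool_pos: [0.4718, 0.1603, 0.2271]
ee_rot: [[0.002, 0.995, 0.102], [-0.0, 0.102, -0.995], [-1.0, 0.002, 0.0]]
force: [-0.5, -0.2, -0.5]
width: 0.0006
t 7.75 pos [0.4718 0.1603 0.2271] F [-0.4787 -0.1893 -0.4774] w 0.0006388257931908591 shift cm [17.9075 -0.0131  2.0373] turn -0.1701083146221062 J [  5.8991  20.7481 100.2499  -0.0119  58.9139   0.0754]
```

View pics/sc6.png

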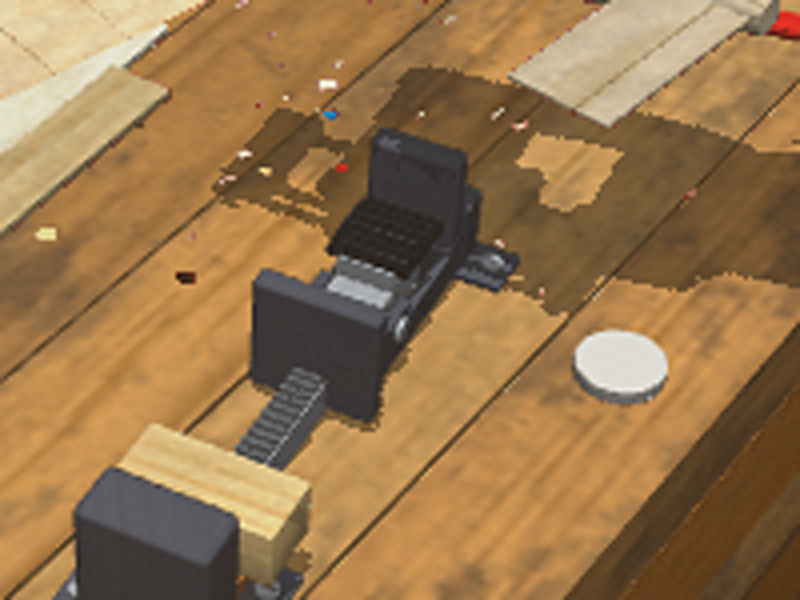

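View pics/w6.png

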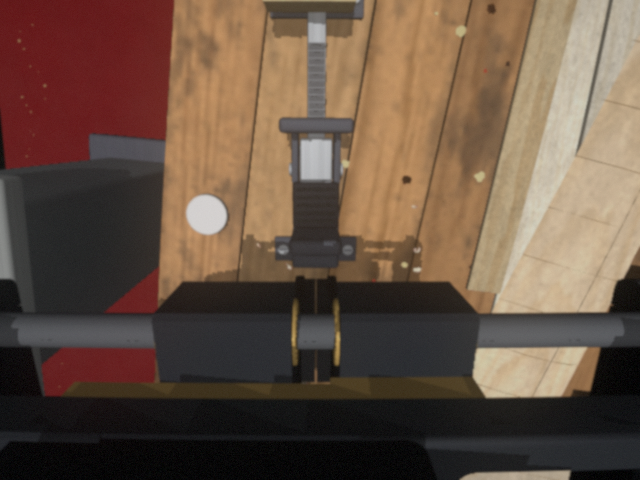

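The robot is clear, and the jaw is still at the stop with the post touching it. The pad looks level, but it could be resting on a tooth at up to 0.16 rad. I'll measure its tilt.

Run:
```python
import cv2
a=cv2.imread('pics/sc6f.png')[165:235,345:415]; cv2.imwrite('pics/sc6z.png',cv2.resize(a,None,fx=8,fy=8,interpolation=cv2.INTER_CUBIC))
a=cv2.imread('pics/w6.png')[110:280,270:365]; a=cv2.convertScaleAbs(a,alpha=1.8,beta=0); cv2.imwrite('pics/w6z.png',cv2.resize(a,None,fx=3.5,fy=3.5,interpolation=cv2.INTER_CUBIC))
a=cv2.imread('pics/scene0.png')[195:265,325:395]; cv2.imwrite('pics/sc0z.png',cv2.resize(a,None,fx=8,fy=8,interpolation=cv2.INTER_CUBIC))
```

View pics/sc6z.png

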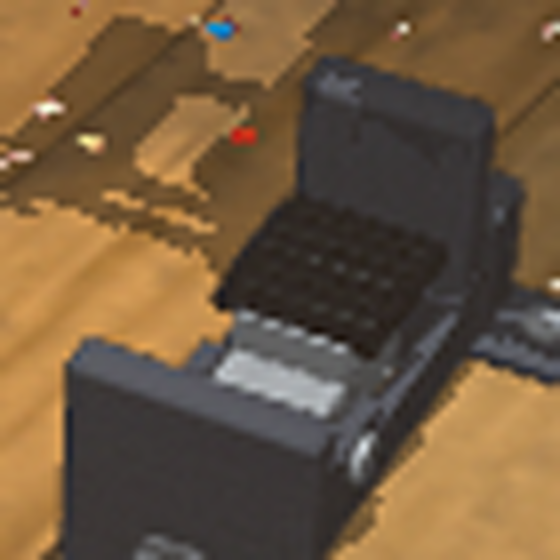

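View pics/w6z.png

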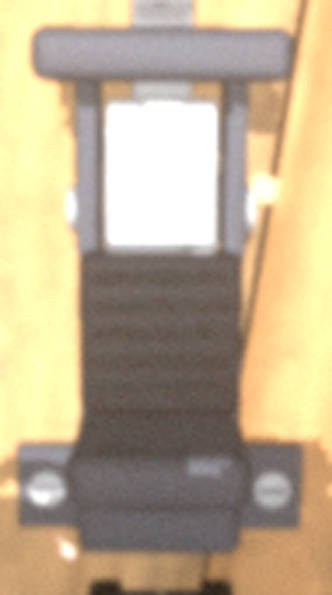

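View pics/sc0z.png

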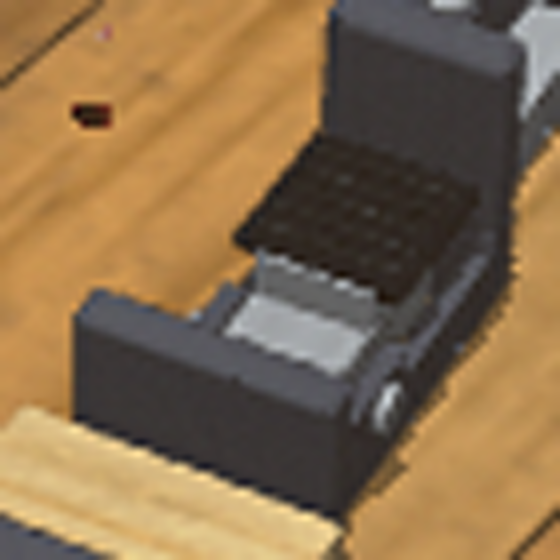

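```bash
cat > tilt.py <<'E'
from h import *
from scipy.optimize import brentq
b=np.array([-.102,.9948,0])
def run(n,off,sc,post,rear,front,s=None):
    P=lambda L:[(x/sc+off[0]-.45,y/sc+off[1]-.45) for x,y in L]
    p=plane(n,P(post),.078,s); py=(p@b).mean()
    def z_at(L,y):
        o,d=ray(n,P(L),s); t=(y-o@b)/(d@b); return (o[2]+t*d[:,2]).mean()
    out=[]
    for L,dd in((rear,.0505),(front,.0095)):
        f=lambda q:z_at(L,py+.054-(dd*np.cos(q)+.024*np.sin(q)))-(.026+.024*np.cos(q)-dd*np.sin(q))
        out.append([round(f(q)*1e3,2) for q in(0,.08,.16,.3)])
    print(n,'post',p[:,:2].mean(0),'height residual mm at theta 0,.08,.16,.3: rear',out[0],'front',out[1])
run('scene',(345,165),8,[(303,82),(483,120)],[(303,195),(445,240)],[(215,303),(368,355)])
run('scene',(325,195),8,[(330,20),(515,73)],[(320,132),(480,182)],[(233,240),(393,303)])
s=manip.sense()
E
python3 tilt.py
```

```text
scene post [0.4723 0.1434] height residual mm at theta 0,.08,.16,.3: rear [np.float64(-2.67), np.float64(-0.06), np.float64(2.96), np.float64(9.18)] front [np.float64(-5.31), np.float64(-6.19), np.float64(-6.86), np.float64(-7.5)]
scene post [0.4634 0.2143] height residual mm at theta 0,.08,.16,.3: rear [np.float64(-1.05), np.float64(1.41), np.float64(4.31), np.float64(10.39)] front [np.float64(-1.71), np.float64(-2.76), np.float64(-3.59), np.float64(-4.5)]
```

The scene view alone can't settle it: residuals fit 0 to 0.08 rad, with about 1 mm per pixel. I'll lower the wrist camera for a closer look; the fingertips will stay well above the post.

```bash
python3 -m inch '2 0 0 0 1; 5 0 0 0 1; 8 0 0 0 1; 9.5 0 0 0 1; 10 0 0 0 1; 10 0 0 0 1; 10 0 0 0 1; 10 0 0 0 1';  python3 - <<'E'
from h import *
import json
s=manip.sense(); im=vision.capture('wrist'); json.dump({k:np.array(s[k]).tolist() for k in('tool_pos','ee_rot')},open('w7.json','w'))
cv2.imwrite('pics/w7.png',im)
cv2.imwrite('pics/w7z.png',cv2.resize(cv2.convertScaleAbs(im[80:300,250:390],alpha=2.2,beta=0),None,fx=2.7*1,fy=2.7,interpolation=cv2.INTER_CUBIC))
E
```

```text
time: 8.52
tool_pos: [0.4725, 0.1605, 0.1273]
ee_rot: [[0.002, 0.995, 0.102], [0.0, 0.102, -0.995], [-1.0, 0.002, -0.0]]
force: [-0.2, 0.6, 0.4]
width: 0.0002
```

View pics/w7.png

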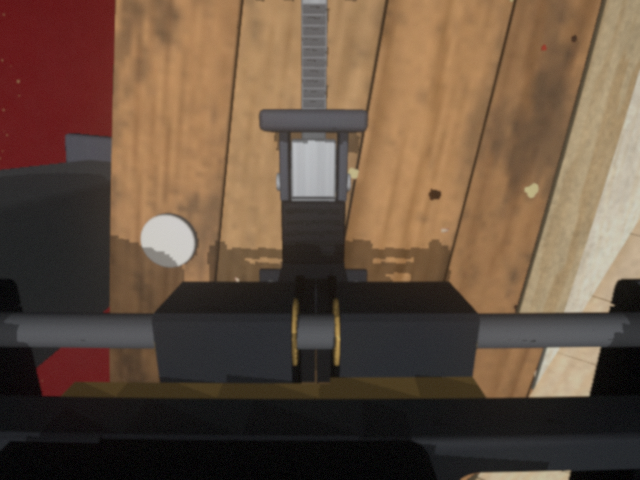

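View pics/w7z.png

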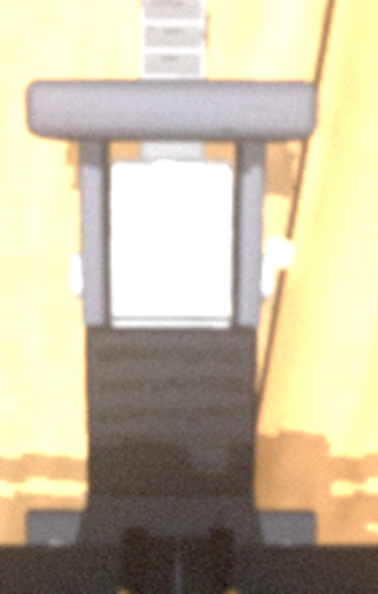

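From this view the pad's front edge is at row 200.7 and its rear edge at row 263.3. Cast at z = 50 mm, that gives a pad length of 40.5 mm (41 expected if level, 0.1 rad would read about 42). The jaw face to pad front is about 52 mm (53.5 expected if level, about 56 at 0.1 rad). Both put the paddle near 0 to 0.03 rad. I'll raise the arm clear and run the final checks.

```bash
python3 -m inch '-2 0 0 0 1; -5 0 0 0 1; -8 0 0 0 1; -10 0 0 0 1; -10 0 0 0 1; -10 0 0 0 1'
python3 - <<'E'
from h import *
import json
s7=json.load(open('w7.json')); b=np.array([-.102,.9948,0])
P=lambda y:[(250+170/2.7,80+y/2.7)]
for n,y,z in(('face front',83,.066),('pad front',326,.05),('pad rear',495,.05)): print(n,plane('wrist',P(y),z,s7)[0])
a=cv2.imread('pics/scene0.png');c=vision.capture('scene');cv2.imwrite('pics/scF.png',c)
for n,(x,y,w,h) in {'lid':(428,218,34,30),'peg':(340,315,52,40),'reel':(268,365,44,50),'block':(312,242,60,45)}.items():
    r=cv2.matchTemplate(c[y-12:y+h+12,x-12:x+w+12],a[y:y+h,x:x+w],cv2.TM_CCOEFF_NORMED);_,v,_,l=cv2.minMaxLoc(r);print(n,'shift px',l[0]-12,l[1]-12,round(v,3))
s=manip.sense();print(s['time'],s['tool_pos'],s['force'])
E
```

```text
time: 9.07
tool_pos: [0.4727, 0.1605, 0.2288]
ee_rot: [[0.005, 0.995, 0.102], [0.001, 0.102, -0.995], [-1.0, 0.005, -0.0]]
force: [-0.3, 0.4, -0.6]
width: 0.0004
face front [0.4629 0.2452 0.066 ]
pad front [0.468  0.1938 0.05  ]
pad rear [0.4721 0.1535 0.05  ]
lid shift px 0 0 0.999
peg shift px 0 0 0.999
reel shift px 0 0 0.999
block shift px 0 0 0.848
9.1167 [0.4717 0.1604 0.2274] [ 0.2951 -0.0056 -0.3358]
```

View pics/scF.png

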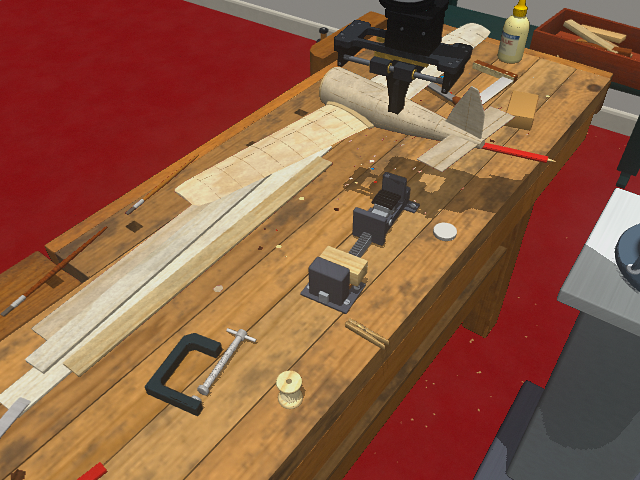

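The final scene view shows the jaw face near (370,220), back at the stop, and the pad up at about (388,200). The block is at the fixed jaw near (345,265). The lid, peg, reel and block all show 0 px shift, and the gripper is clear.

```bash
python3 -c "
from workcell import manip
print(manip.close_job())"
```

```text
the job is handed in; nothing more can be done
None
```

The clamp is open and the job is handed in at about 9.1 s of the 35 s; no verdict was reported. With closed fingertips I pressed the paddle to its stop (about 15 N), pushed the jaw back to the end stop, then lifted straight off.

**Last checks**
- **Jaw:** measured at about 0.088 m with the fingers still on it (the stop is 0.085). It was in the same place after I let go, with its post against the end stop.
- **Paddle:** up, at roughly 0 to 0.03 rad from a close wrist view. The scene view alone was too coarse to tell 0 from 0.08 rad. Its pad front-edge fit was also 5 to 7 mm off at every tilt.
- **Block and loose things:** block, lid, peg and reel all show 0 px shift in the scene view. The match was 0.999 for the loose things. It was weaker for the block (0.85), probably because the jaw behind it had moved.
- **Robot:** the gripper is clear of everything and the force reads about zero.

**What went differently:** the jaw reached its stop about 18 mm sooner than I had reckoned, because it had started about 21 mm open rather than at zero. The push briefly reached about 90 N along the bar, measured at the end of the move and under the 120 N wrist limit. I backed off at once.

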